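Rack the muddlers heavy end down

ROBOT

A 6-joint arm with a two-finger parallel gripper is mounted at the origin on a cart in front of the work surface, level with it; the furniture and walls round the work are solid. World frame = base frame: x ahead of the robot, y to its left, z up, the work surface at z = 0. Lengths are in mm, angles in rad, forces in N, time in s.
With the tool pointing down it reaches from about 375 to 825 mm from the base axis. Payload 5.5 kg.
Tool frame: the origin (TCP) lies midway between the tips of the shut fingers; the grasp point (between the pads) lies env.grasp_offset behind it (env.grasp_offset is the distance from the TCP to the grasp point, in mm); z points along the fingers, x is the direction in which the jaws open and shut, and the axes are right-handed (so a half turn about z gives the same grasp; the last joint's range is limited). The gripper opens to 85 mm and grips with 20 to 120 N. Pads are 22 mm wide; open, the fingers measure 114 mm over their backs; the gripper's body (76 mm by 85 mm) begins 54 mm behind the grasp point. The pads swing forward as they close: fully open they stand 13 mm farther back than shut.
Start: joints at [-1.189, 0.314, -0.047, 1.21, 0, 1.571], TCP at [223.551, -556.794, 231.299] pointing down, gripper open.
Joint ranges: [-2.67, 2.67], [-0.69, 1.73], [-1.03, 1.25], [-2.08, 2.16], [-1.42, 1.45], [-3.14, 3.14]. Speed limits (rad/s): [2.39, 2.39, 3.01, 3.14, 3.14, 3.14].

INTERFACE

Orientations are given as [roll, pitch, yaw] about the fixed x, y, z axes, in that order (R = Rz(yaw) Ry(pitch) Rx(roll)).
In Python, from bench import env gives the robot as it stands. The module is installed in compiled form; this text tells all that it offers.
- The arm moves only by the tool carry_out, never from a script. Its argument "commands" is a list of rows, each a list of 5 numbers: the shift along the tool's x, y, z in m, then the turn about the tool's z in degrees, then the closure, from 0 (fully open) to 1 (shut). In form: [[tx, ty, tz, spin, gripper], ...]. A call has 1 to 10 rows; each row shifts and turns the commanded pose from where the row before left it, along the tool's axes as they then stand; what a row does not reach is not made up. A row lasts 1/12 s, in which the tool goes at most 41.7 mm and 7.16 degrees, less where a joint would pass 70% of its speed; a pose out of reach is approached as far as the arm can. A call with a gripper value outside its range is refused whole. The fingers move at their own pace and stop on an object; "newtons" is the grip in N (left out, the last holds). Time passes only in rows, so rows that do not move let the fingers close. It gives the time, the measured TCP pose, the force and the opening at its end, in the units of the state.
- env.read_state(): the state, without advancing time (a new reading comes with each control period).
- env.capture(name): name is "side" or "top" or "wrist"; returns (picture, depth): 400x640x3 uint8, red, green, blue; 400x640 float32, mm along the optical axis (not along the pixel's ray), 0 where there is no reading.
- env.get_calibration(name): a dict with "fovy" (degrees; the focal length in pixels is half the picture's height over the tangent of half this angle, whatever the lens; pixels are square), "cx", "cy" (the principal point, pixels), "dist" ([k1, k2, p1, p2, k3] as OpenCV has them; the pictures are not rectified), "position" and "orientation" of the camera in the world. Camera axes: x right, y down, z forward; pixel columns grow to the right and rows downward; lengths in mm; the calibration is good to about 2 mm. A picture is of the moment at which its call begins: read the wrist's pose just before it. get_calibration takes no time and is no camera call; for the wrist camera it gives the pose at the moment of the call.
- env.hand_in(): hands the job in, once; it reports no verdict.
Trained networks look in the newest picture that a camera, given by its name, has taken for a name from the list of things; names that differ only in an ending like _2 or _b are one class to them, and where a whole thing is asked for, a point or a joint stands for the part that bears it (a point fixed in the world has none). Each returns a list of dicts, best first, with "conf" (0 to 1); they miss things now and then, are a little off and sometimes report something else, mostly with a low value. They report only what shows in the picture. A call takes as long as a camera call.
- env.silhouettes(label, camera): "pixels" (400x640 bool, what is visible of it) and "uv" ([column, row] in pixels, amid what is visible of it).
The state is a dict: "t": time; "q": joint angles; "joint_velocities": joint speeds; "effort": joint torques, N m; "tcp_pos": TCP position; "ee_rot": TCP orientation; "contact_force": force on the tool from outside, world axes, zero at the start; "wrist_torque": the same for the moment, N m; "gripper_width": finger opening in mm.
Only numpy, scipy, OpenCV 4.12 (cv2) and the standard library are available. Lean on these libraries where they do the work, as an engineer would, in place of code of your own. Each camera call takes 0.05 s, during which the arm holds its last target.

TASK

The two wooden muddlers lying on the worktop look the same at both ends, but each has a steel core hidden in one end; lift each by its middle to feel which end is heavy. Lay both in the sloping wooden rack, one in each lane, with the heavy end at the low side by the foot lip, and let go. Leave the ramekin, the spice jar and the kitchen timer where they stand.

Things in the scene. Friction and masses are not known exactly. Their poses are not given: they have to be found in the camera images.
- muddler_a_mid (a point): Centre of an octagonal wooden muddler lying on the worktop, 170 mm long, axis 22 mm up. x runs along it. Both heads are 44 mm across flats; the waist, 30 mm across flats for 30 mm either side of this point, is where to grip. About 0.35 kg, centre of mass about 36 mm towards the heavy end (0.13 N m held by the middle). Either end of x may be the heavy one; it cannot be seen.
- muddler_b_mid (a point): Centre of the second muddler: same shape, size and make; its heavy end is drawn independently.
- deck: Sloping top of the fixed light-wood rack, 30 degrees, low end to the robot. Origin mid-top, 85 mm above the worktop; x up the slope along the lanes, y left across them, z out of it. Seats at x -96..-36 and 36..96 mm, open gap between for the fingers. Lanes 56 mm wide between an 18 mm high ridge and cheeks; an 18 mm high lip at x = -96 closes the low end.
- lane_left (a point): Where a muddler's centre lies when it is seated in the left lane (deck frame -8, 45, 22 mm; its lower end then 3 mm from the lip). Axes as the deck's.
- lane_right (a point): The same for the right lane (deck frame -8, -45, 22 mm). Axes as the deck's. Between the rack and the muddlers wall cabinets overhang the back of the worktop, their underside about 0.5 m up: swing an upright wrist past them close to the robot.
- ramekin_mid (a point): Centre of a white ramekin, 61 mm across, 37 mm high; bystander.
- spice_jar_mid (a point): Centre of a spice jar with a dark cap, 41 mm across, 105 mm high; bystander.
- timer_mid (a point): Centre of a round white kitchen timer with a dark knob, 66 mm across, 48 mm high; bystander.

How it is judged:
By the outcome, as a careful person would: the job done as asked, in the order asked, and still so for the second after the job is handed in, with the robot touching nothing.
It also fails if it takes over 72 s, if anything falls off the work surface, if the arm or the gripper's body presses on something with over 40 N, if the wrist force passes 120 N, or if a joint passes its speed limit or range.

## Working session

There is one attempt and no reset: what is moved stays moved. The work goes in short steps, Python scripts to look and compute and a tool call to move; the robot and the scene stay as the last step left them, time stands still between calls to the robot, and variables do not carry over. Pictures are saved under pics/ and viewed, and the job is handed in when it is done.

Besides the shell and the picture viewer there is one more tool, called after "Request:" by a JSON object that holds its "api" and its "payload". carry_out: Moves the arm, as the interface text tells. Its arguments: {"type":"object","properties":{"commands":{"type":"array"},"newtons":{"type":"number"}},"required":["commands"]}

```bash
mkdir -p pics
cat > h.py <<'E'
import numpy as np, cv2
from bench import env
from scipy.spatial.transform import Rotation as R
def rot(o): 
    o=np.array(o)
    return o if o.shape==(3,3) else R.from_euler('xyz',o).as_matrix()
def cloud(cal,depth):
    f=200/np.tan(np.radians(cal['fovy'])/2)
    K=np.array([[f,0,cal['cx']],[0,f,cal['cy']],[0,0,1]])
    v,u=np.mgrid[0:400,0:640]
    p=cv2.undistortPoints(np.stack([u.ravel(),v.ravel()],1).astype(np.float64)[:,None],K,np.array(cal['dist'])).reshape(400,640,2)
    P=np.dstack([p*depth[...,None],depth])
    return P@rot(cal['orientation']).T+np.array(cal['position'])
E
python3 - <<'E'
from h import *
print(env.read_state(), env.grasp_offset)
for n in ['side','top','wrist']:
    c=env.get_calibration(n); print(n,c)
    im,d=env.capture(n); cv2.imwrite(f'pics/{n}0.png',im[...,::-1]); np.savez(f'{n}0.npz',im=im,d=d)
E
```

```text
{'t': 0.0, 'q': array([-1.18899160e+00,  3.14216277e-01, -4.80741430e-02,  1.21022945e+00,
       -2.36206260e-05,  1.57080455e+00]), 'joint_velocities': array([-0.00048584,  0.00139167, -0.00023184,  0.00046243, -0.0012094 ,
        0.00039195]), 'effort': array([-1.33015881e-03, -5.39591253e+01,  3.39747727e+01,  1.91237801e-02,
       -8.98685857e-05, -4.74233943e-06]), 'tcp_pos': array([ 223.33042865, -556.25163615,  230.44259516]), 'ee_rot': array([ 3.14156902e+00,  1.72354153e-03, -1.18899982e+00]), 'contact_force': array([ 0.38868861,  0.33009633, -0.04043429]), 'wrist_torque': array([-0.03072704,  0.02180146, -0.02943463]), 'gripper_width': 85.38880379984461} 18.700000000000003
side {'fovy': 44.79050315270037, 'cx': 320.28045955132296, 'cy': 201.39695520038003, 'dist': array([-0.03881031,  0.        ,  0.        ,  0.        ,  0.        ]), 'position': array([ -9.92657464, 940.99989567, 935.94361238]), 'orientation': array([-2.19523548,  0.01690187, -2.65893795])}
top {'fovy': 55.182373508488155, 'cx': 316.8875964147733, 'cy': 196.23973217383335, 'dist': array([-0.06415434,  0.        ,  0.        ,  0.        ,  0.        ]), 'position': array([ 323.36126814,  -63.20268145, 1126.49147112]), 'orientation': array([-2.93480191,  0.00509063, -1.63486954])}
wrist {'fovy': 63.992066066058435, 'cx': 324.8085571588764, 'cy': 203.72832285909416, 'dist': array([-0.03108982,  0.        ,  0.        ,  0.        ,  0.        ]), 'position': array([ 290.68090722, -529.90401523,  372.0082356 ]), 'orientation': array([ 2.84969675e+00,  1.70068070e-03, -1.18730413e+00])}
```

View pics/top0.png

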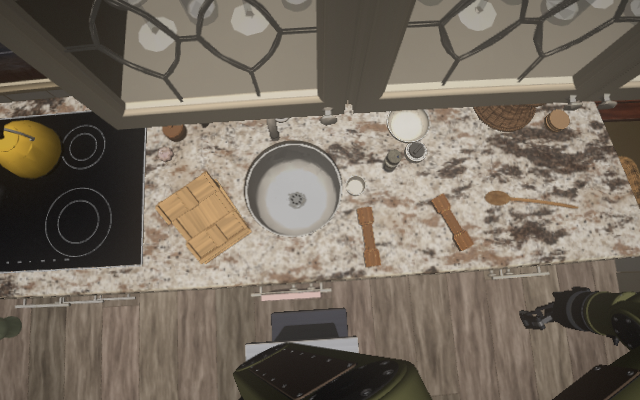

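View pics/side0.png

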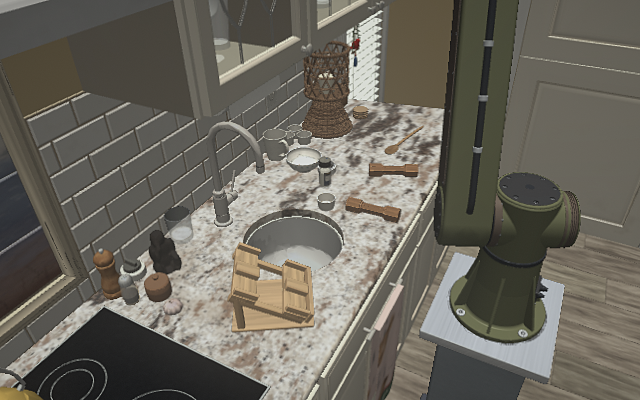

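View pics/wrist0.png

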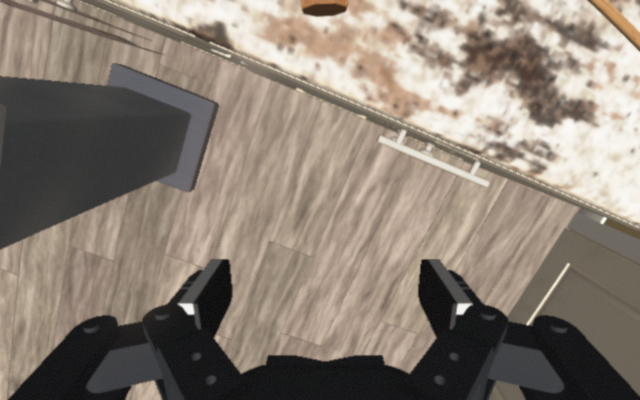

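Run:
```python
from h import *
for n in ['top','side','wrist']:
  for l in ['muddler_a_mid','deck','ramekin_mid','spice_jar_mid','timer_mid','lane_left']:
    r=env.silhouettes(l,n)
    print(n,l,[(round(x['conf'],2),np.round(x['uv']),int(x['pixels'].sum())) for x in r])
    for i,x in enumerate(r): np.save(f'sil_{n}_{l}_{i}.npy',x['pixels'])
```

```text
top muddler_a_mid [(0.71, array([457., 222.]), 797)]
top deck [(0.58, array([208., 226.]), 3506)]
top ramekin_mid [(0.6, array([356., 186.]), 347), (0.59, array([206., 229.]), 3226)]
top spice_jar_mid [(0.64, array([390., 163.]), 322)]
top timer_mid [(0.68, array([416., 154.]), 357)]
top lane_left [(0.78, array([210., 226.]), 3459)]
side muddler_a_mid []
side deck [(0.68, array([283., 281.]), 3842)]
side ramekin_mid [(0.83, array([326., 202.]), 276), (0.22, array([281., 283.]), 3945)]
side spice_jar_mid [(0.83, array([325., 173.]), 307)]
side timer_mid [(0.47, array([335., 170.]), 38), (0.31, array([395., 170.]), 567)]
side lane_left [(0.82, array([282., 289.]), 3815)]
wrist muddler_a_mid [(0.79, array([322.,   5.]), 689)]
wrist deck []
wrist ramekin_mid []
wrist spice_jar_mid []
wrist timer_mid []
wrist lane_left []
```

The top view shows two muddlers at about (369,237) and (453,222), and the rack at (204,217) left of the sink. The ramekin is at (356,186), the jar at (390,160) and the timer at (416,152). Next I measure them from depth.

Run:
```python
from h import *
out={}
for n in ['top','side']:
    z=np.load(f'{n}0.npz'); c=env.get_calibration(n); P=cloud(c,z['d']); ok=z['d']>0
    tab=ok&(abs(P[...,2])<15)
    print(n,'table z med',np.median(P[...,2][tab]))
    m=ok&(P[...,2]>12)&(P[...,2]<120)&(P[...,0]>250)&(P[...,0]<700)&(P[...,1]>-600)&(P[...,1]<500)
    k,lab,st,ce=cv2.connectedComponentsWithStats(m.astype(np.uint8))
    for i in range(1,k):
        if st[i,4]<80: continue
        q=P[lab==i]; 
        r=cv2.minAreaRect(q[:,:2].astype(np.float32))
        print(ce[i].round(),st[i,4],q.mean(0).round(),'zmax',q[:,2].max().round(),'rect',np.round(r[0]),np.round(r[1]),round(r[2],1))
```

```text
top table z med 0.18797202011330683
[415. 151.] 388 [ 672. -376.   33.] zmax 56.0 rect [ 671. -376.] [57. 75.] 1.0
[391. 160.] 304 [ 632. -290.   83.] zmax 111.0 rect [ 637. -294.] [40. 39.] 89.9
[356. 183.] 141 [ 585. -190.   30.] zmax 41.0 rect [ 579. -187.] [58. 59.] 40.9
[209. 225.] 2560 [481. 233.  69.] zmax 120.0 rect [497. 243.] [184. 167.] 32.2
[452. 223.] 830 [ 449. -456.   36.] zmax 48.0 rect [ 453. -460.] [169.  47.] 24.3
[368. 236.] 813 [ 426. -210.   37.] zmax 49.0 rect [ 426. -212.] [170.  44.] 4.0
side table z med 0.2870440192625665
[325. 170.] 401 [ 637. -297.   60.] zmax 108.0 rect [ 662. -334.] [ 68. 145.] 15.4
[393. 169.] 513 [ 447. -447.   31.] zmax 47.0 rect [ 447. -449.] [171.  43.] 23.2
[326. 200.] 222 [ 579. -188.   26.] zmax 39.0 rect [ 577. -186.] [64. 61.] 89.4
[373. 209.] 654 [ 421. -201.   32.] zmax 47.0 rect [ 424. -204.] [172.  50.] 7.9
[279. 292.] 3126 [479. 257.  68.] zmax 120.0 rect [504. 250.] [199. 173.] 31.6
```

```bash
cat > rack.py <<'E'
from h import *
import sys
for n in ['top','side']:
    z=np.load(f'{n}0.npz'); c=env.get_calibration(n); P=cloud(c,z['d'])
    m=np.load(f'sil_{n}_deck_0.npy')&(z['d']>0)
    Q=P[m]; Q=Q[(Q[:,2]>10)&(Q[:,2]<170)&(Q[:,0]>300)&(Q[:,0]<700)]
    rng=np.random.default_rng(0); best=0
    for _ in range(3000):
        a=Q[rng.choice(len(Q),3,False)]; nn=np.cross(a[1]-a[0],a[2]-a[0]); l=np.linalg.norm(nn)
        if l<500: continue
        nn/=l; nn*=np.sign(nn[2])
        if not .8<nn[2]<.93: continue
        k=(abs((Q-a[0])@nn)<2.5).sum()
        if k>best: best=k;bn=nn;b0=a[0]
    I=Q[abs((Q-b0)@bn)<3]; cc=I.mean(0); nn=np.linalg.svd(I-cc)[2][2]; nn*=np.sign(nn[2])
    I=Q[abs((Q-cc)@nn)<3.5]
    yaw=np.arctan2(-nn[1],-nn[0]); print(n,'n',nn.round(3),'slope',np.degrees(np.arccos(nn[2])).round(1),'upslope yaw',np.degrees(yaw).round(1),len(I),len(Q), 'inlier c',cc.round())
    ex=np.array([np.cos(yaw),np.sin(yaw),0]);ey=np.array([-ex[1],ex[0],0])
    # where plane height is 85
    D=(I-cc); s=np.c_[I@ex,I@ey,I[:,2]]
    A=np.polyfit(s[:,0],s[:,2],1); x85=(85-A[1])/A[0]
    t=(s[:,0]-x85)/np.cos(np.radians(30))
    print(' upslope coordinate ext (deck x) pct',np.percentile(t,[0.5,5,50,95,99.5]).round(),'y ext',np.percentile(s[:,1],[.5,5,50,95,99.5]).round())
    H,_,_=np.histogram2d(t,s[:,1]-s[:,1].mean(),[np.arange(-120,121,10),np.arange(-110,111,10)]); print(H.astype(int)) if len(sys.argv)>1 else 0
    # rect of all points
    r=cv2.minAreaRect(Q[:,:2].astype(np.float32)); print(r)
    mid=(s[:,1].min()+s[:,1].max())/2
    print('origin est',ex[:2]*x85+ey[:2]*np.mean(np.percentile(s[:,1],[1,99])))
E
python3 rack.py 1
python3 - <<'E'
from h import *
z=np.load('top0.npz');P=cloud(env.get_calibration('top'),z['d']);m=(z['d']>0)&(P[...,2]>400)&(P[...,0]>100)
Q=P[m]
for y0 in range(-600,500,100):
    q=Q[(Q[:,1]>y0)&(Q[:,1]<y0+100)]
    if len(q): i=q[:,0].argmin(); print(y0,q[i].round(), np.percentile(q[:,0],2).round())
E
```

```text
top n [-0.426 -0.257  0.867] slope 29.8 upslope yaw 31.0 1645 3396 inlier c [509. 251.  86.]
 upslope coordinate ext (deck x) pct [-99. -92.  36.  90.  95.] y ext [-128. -115.  -64.   21.   27.]
[[ 0  0  0  0  0  0  0  0  0  0  0  0  0  0  0  0  0  0  0  0  0  0]
 [ 0  0  0  0  0  0  1  1  1  0  0  0  0  0  0  0  0  0  0  0  0  0]
 [ 0  0  0  4 11  9 12  9 11  3  0  0  3  8  9 10  7 11  0  0  0  0]
 [ 0  0  0  4  9  9 11 13 11  2  0  0  3 11 11 11 11  9  3  0  0  0]
 [ 0  0  0  5 10  9 12 12 11  4  0  0  3 12 14 10 12 11  4  0  0  0]
 [ 0  0  0  4 13 10  9 10 11  2  0  0  2 12 10 11 14 11  2  0  0  0]
 [ 0  0  1  3  9 11 15 11 11  4  0  0  1 11 13  9 13 11  4  0  0  0]
 [ 0  0  1  5 10 11 12 12 11  4  0  0  1 14 10 13 11 12  2  0  0  0]
 [ 0  0  2  3  4  4  2  2  3  3  3  2  3  1  4  6  6  4  2  1  0  0]
 [ 0  0  0  0  0  0  0  0  0  0  0  0  0  0  0  0  0  0  0  0  0  0]
 [ 0  0  0  0  0  0  0  0  0  0  0  0  0  0  0  0  0  0  0  0  0  0]
 [ 0  0  0  0  0  0  0  0  0  0  0  0  0  0  0  0  0  0  0  0  0  0]
 [ 0  0  0  0  0  0  0  0  0  0  0  0  0  0  0  0  0  0  0  0  0  0]
 [ 0  0 
[... 2455 characters left out ...]
3  3  0  7  3  0  0]
 [ 0  0  0 10 10  8 13  1  0  0  0  0 14 10 14 13  4  0  9  0  0  0]
 [ 0  0  3  4  5  8  4  6  4  2  2  5  7  6  7  9  8  3  6  0  0  0]
 [ 0  0  0  0  0  0  0  0  0  0  0  0  0  0  0  0  0  0  0  0  0  0]
 [ 0  0  0  0  0  0  0  0  0  0  0  0  0  0  0  0  0  0  0  0  0  0]]
((502.0814514160156, 250.67001342773438), (197.58953857421875, 172.4924774169922), 32.81243896484375)
origin est [505.47759942 254.79072014]
-600 [ 174. -545.  489.] 191.0
-500 [ 216. -400.  700.] 590.0
-400 [ 186. -301.  724.] 190.0
-300 [ 183. -291.  720.] 590.0
-200 [ 215. -150.  785.] 230.0
-100 [192.  -1. 667.] 197.0
0 [119.  81. 404.] 164.0
100 [589. 154. 539.] 590.0
200 [588. 246. 638.] 590.0
```

Request:
{"api": "carry_out", "payload": {"commands": [[-0.002,-0.035,0,0,0],[-0.002,-0.038,0,0,0],[-0.002,-0.038,0,0,0],[-0.002,-0.038,0,0,0],[-0.001,-0.035,0,0,0],[0,0,0,0,0]], "newtons": 40}}

```text
t: 1.55
tcp_pos: [396.3, -477.2, 231.1]
ee_rot: [-3.139, 0.0, -1.183]
contact_force: [-0.9, -0.1, 0.2]
gripper_width: 85.3
```

```bash
cat > mud.py <<'E'
from h import *
import sys
tag=sys.argv[1]
s=env.read_state(); c=env.get_calibration('wrist'); im,d=env.capture('wrist')
print('t',s['t'],'tcp',s['tcp_pos'].round(1),'yaw',np.degrees(s['ee_rot']).round(2),'q',s['q'].round(3))
cv2.imwrite(f'pics/w{tag}.png',im[...,::-1]); np.savez(f'w{tag}.npz',im=im,d=d)
P=cloud(c,d)
for x in env.silhouettes('muddler_a_mid','wrist'):
    m=x['pixels']&(d>0); q=P[m]
    tz=np.median(P[...,2][(d>0)&(abs(P[...,2])<12)])
    q=q[(q[:,2]>8)&(q[:,2]<70)]
    r=cv2.minAreaRect(q[:,:2].astype(np.float32)); w,h=r[1]; a=r[2] if w>h else r[2]+90
    top=q[q[:,2]>np.percentile(q[:,2],98)-6]
    r2=cv2.minAreaRect(top[:,:2].astype(np.float32)); w2,h2=r2[1]; a2=r2[2] if w2>h2 else r2[2]+90
    print(round(x['conf'],2),x['uv'],'table',tz.round(1),'rect',np.round(r[0],1),np.round(r[1],1),round(a,1),'top',np.round(r2[0],1),np.round(r2[1],1),round(a2,1),'z98',np.percentile(q[:,2],98).round(1))
    mid=np.array(r2[0]); 
    y=s['ee_rot'][2]; ax=np.array([np.cos(y),np.sin(y)]); ay=np.array([np.sin(y),-np.cos(y)])
    dlt=mid-s['tcp_pos'][:2]; print('  tool shift to mid x,y',(dlt@ax).round(1),(dlt@ay).round(1),'spin needed deg', (np.degrees(y)-(a2-90)).round(1))
E
python3 mud.py 1
```

```text
t 1.55 tcp [ 396.3 -477.2  231.1] yaw [-179.83    0.    -67.79] q [-0.879  0.351  0.005  1.224  0.003  1.875]
```

View pics/w1.png

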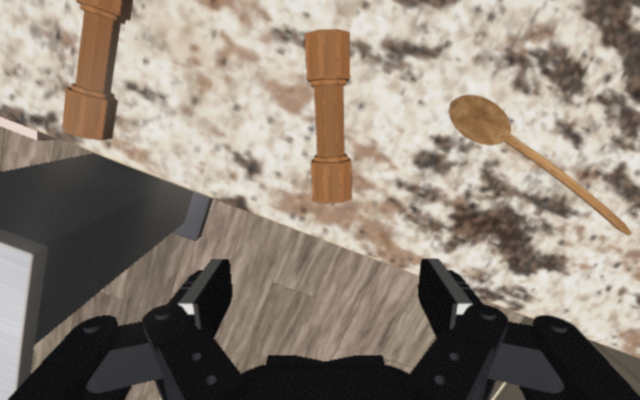

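```bash
python3 mud.py 1b
```

```text
t 1.65 tcp [ 392.  -479.2  231.1] yaw [ 1.7997e+02  1.0000e-02 -6.7970e+01] q [-0.885  0.35   0.003  1.224 -0.     1.872]
0.77 [327.6, 100.1] table -1.3 rect [ 453.8 -459. ] [168.6  44.2] 24.5 top [ 453.6 -458.9] [168.3  30.1] 24.4 z98 43.9
  tool shift to mid x,y 4.3 -64.7 spin needed deg -2.3
```

The muddler sits at (328,110) in the wrist view and the table reads z ≈ −1. I go above it, then down.

Request:
{"api": "carry_out", "payload": {"commands": [[0.004,-0.033,0,-2.3,0],[0,-0.032,0.01,0,0],[0,0,0.038,0,0],[0,0,0.04,0,0],[0,0,0.04,0,0],[0,0,0.04,0,0],[0,0,0.025,0,0],[0,0,0,0,0],[0,0,0,0,0]]}}

```text
t: 2.5
tcp_pos: [450.1, -458.1, 37.3]
ee_rot: [3.14, 0.003, -1.151]
contact_force: [0.6, 0.3, 1.0]
gripper_width: 85.5
```

```bash
python3 mud.py 2
```

```text
t 2.5 tcp [ 450.1 -458.1   37.3] yaw [179.92   0.18 -65.94] q [-0.794  0.527 -0.192  0.855 -0.     1.927]
0.73 [331.4, 186.6] table -1.3 rect [ 462.8 -455. ] [149.1  44.3] 24.4 top [ 465.4 -454. ] [143.5  31.2] 24.5 z98 43.7
  tool shift to mid x,y 2.5 -15.6 spin needed deg -0.4
```

View pics/w2.png

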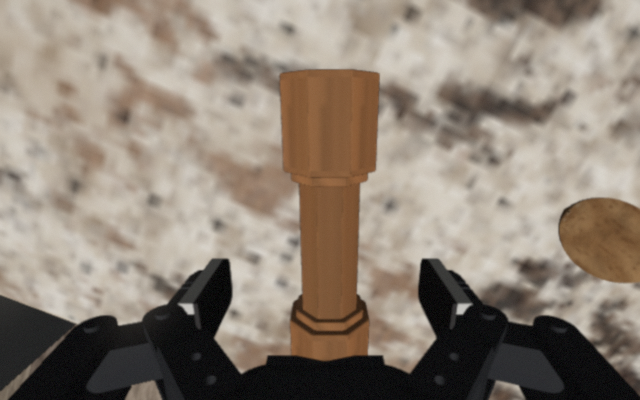

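Request:
{"api": "carry_out", "payload": {"commands": [[0.002,-0.003,0.015,0,0],[0,0,0.02,0,0],[0,0,0,0,0],[0,0,0,0,1],[0,0,0,0,1],[0,0,0,0,1],[0,0,0,0,1],[0,0,0,0,1],[0,0,0,0,1]], "newtons": 50}}

```text
t: 3.35
tcp_pos: [456.4, -459.3, 4.7]
ee_rot: [-3.141, -0.002, -1.149]
contact_force: [-1.2, 0.9, 6.7]
gripper_width: 29.2
```

Request:
{"api": "carry_out", "payload": {"commands": [[0,0,0,0,1],[0,0,-0.01,0,1],[0,0,-0.03,0,1],[0,0,-0.03,0,1],[0,0,0,0,1],[0,0,0,0,1],[0,0,0,0,1],[0,0,0,0,1]]}}

```text
t: 4.02
tcp_pos: [454.6, -457.7, 71.5]
ee_rot: [3.14, 0.003, -1.149]
contact_force: [-0.0, -0.6, -3.5]
gripper_width: 28.9
```

```bash
cat > tq.py <<'E'
from h import *
s=env.read_state(); y=s['ee_rot'][2]
im,d=env.capture('wrist'); s2=env.read_state()
import sys
cv2.imwrite(f'pics/w{sys.argv[1]}.png',im[...,::-1]); np.savez(f'w{sys.argv[1]}.npz',im=im,d=d)
for s in (s,s2):
    F=s['contact_force'];M=s['wrist_torque']; ay=np.array([np.sin(y),-np.cos(y),0]); ax=np.array([np.cos(y),np.sin(y),0])
    # M = r x F, r along -ay(=far) : moment about ax
    print('t',s['t'],'F',F.round(2),'M',M.round(3),'M.x',(M@ax).round(3),'M.y',(M@ay).round(3),'tcp',s['tcp_pos'].round(1),np.degrees(s['ee_rot']).round(1),'w',s['gripper_width'],'q',s['q'].round(3))
    print('  r far-direction(-tool y) predicted M.x for heavy far', (np.cross(-ay*.036,[0,0,-3.43])@ax).round(3))
E
python3 tq.py 3
```

```text
t 4.0167 F [-0.02 -0.55 -3.55] M [-0.112  0.135  0.002] M.x -0.169 M.y 0.047 tcp [ 454.6 -457.7   71.5] [179.9   0.2 -65.8] w 28.921157653070996 q [-0.789  0.499 -0.15   0.925 -0.     1.931]
  r far-direction(-tool y) predicted M.x for heavy far -0.123
t 4.0667 F [-0.23  1.04 -3.58] M [-0.085  0.17   0.002] M.x -0.19 M.y 0.008 tcp [ 454.6 -457.6   71.4] [179.9   0.2 -65.8] w 28.81410322291136 q [-0.789  0.499 -0.15   0.925 -0.     1.931]
  r far-direction(-tool y) predicted M.x for heavy far -0.123
```

View pics/w3.png

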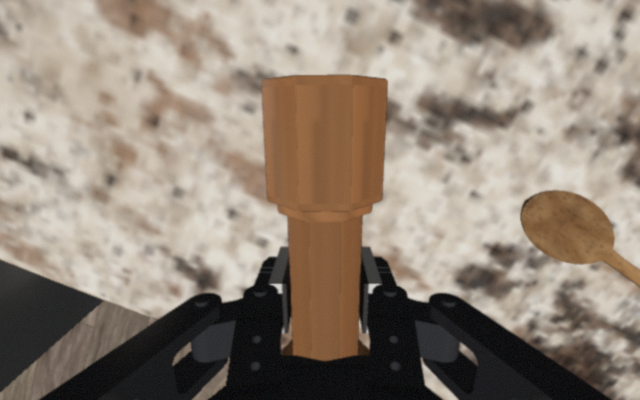

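Force −3.5 N and moment −0.17/−0.19 N·m about tool x, against a predicted −0.12, so the heavy end is on the far side from the robot. The picture shows it held level. I lift and spin in place.

Request:
{"api": "carry_out", "payload": {"commands": [[0,0,-0.035,0,1],[0,0,-0.035,-7,1],[0,0,-0.035,-7,1],[0,0,-0.03,-7,1],[0,0,0,-7,1],[0,0,0,-7,1],[0,0,0,-7,1],[0,0,0,-7,1],[0,0,0,-7,1],[0,0,0,-7,1]]}}

```text
t: 4.9
tcp_pos: [455.2, -458.2, 206.5]
ee_rot: [-3.14, 0.002, -0.043]
contact_force: [-0.2, 0.4, -3.3]
gripper_width: 29.0
```

Request:
{"api": "carry_out", "payload": {"commands": [[0,0,0,-7,1],[0,0,0,-7,1],[0,0,0,-7,1],[0,0,0,-7,1],[0,0,0,0,1],[0,0,0,0,1]]}}

```text
t: 5.4
tcp_pos: [455.4, -458.3, 207.0]
ee_rot: [-3.14, 0.001, 0.436]
contact_force: [-0.3, 0.4, -3.8]
gripper_width: 29.0
```

```bash
cat > go.py <<'E'
from h import *
import sys
X,Y=map(float,sys.argv[1:3]); s=env.read_state(); y=s['ee_rot'][2]
d=np.array([X,Y])-s['tcp_pos'][:2]
print('tcp',s['tcp_pos'].round(1),'yaw',np.degrees(y).round(2),'tool dx,dy mm',(d@[np.cos(y),np.sin(y)]).round(1),(d@[np.sin(y),-np.cos(y)]).round(1),'F',s['contact_force'].round(1),'M',s['wrist_torque'].round(3),'q',s['q'].round(2),'w',s['gripper_width'].round(1))
E
python3 go.py 410 -50;python3 go.py 430 200
```

```text
Traceback (most recent call last):
  File "go.py", line 5, in <module>
    print('tcp',s['tcp_pos'].round(1),'yaw',np.degrees(y).round(2),'tool dx,dy mm',(d@[np.cos(y),np.sin(y)]).round(1),(d@[np.sin(y),-np.cos(y)]).round(1),'F',s['contact_force'].round(1),'M',s['wrist_torque'].round(3),'q',s['q'].round(2),'w',s['gripper_width'].round(1))
                                                                                                                                                                                                                                                 ^^^^^^^^^^^^^^^^^^^^^^^^
AttributeError: 'float' object has no attribute 'round'
Traceback (most recent call last):
  File "go.py", line 5, in <module>
    print('tcp',s['tcp_pos'].round(1),'yaw',np.degrees(y).round(2),'tool dx,dy mm',(d@[np.cos(y),np.sin(y)]).round(1),(d@[np.sin(y),-np.cos(y)]).round(1),'F',s['contact_force'].round(1),'M',s['wrist_torque'].round(3),'q',s['q'].round(2),'w',s['gripper_width'].round(1))
                                                                                                                                                                                                                                                 ^^^^^^^^^^^^^^^^^^^^^^^^
AttributeError: 'float' object has no attribute 'round'
```

```bash
sed -i "s/s\['gripper_width'\].round(1)/round(float(s['gripper_width']),1)/" go.py; python3 go.py 410 -50;python3 go.py 430 200
```

```text
tcp [ 455.4 -458.3  207. ] yaw 24.98 tool dx,dy mm 131.3 -389.3 F [-0.3  0.4 -3.8] M [-0.104  0.007 -0.015] q [-0.79  0.41  0.04  1.2   0.    0.35] w 29.0
tcp [ 455.4 -458.3  207. ] yaw 24.98 tool dx,dy mm 255.0 -607.5 F [-0.3  0.4 -3.8] M [-0.104  0.007 -0.015] q [-0.79  0.41  0.04  1.2   0.    0.35] w 29.0
```

Request:
{"api": "carry_out", "payload": {"commands": [[0.012,-0.036,0,0,1],[0.013,-0.039,0,0,1],[0.013,-0.039,0,0,1],[0.013,-0.039,0,0,1],[0.013,-0.039,0,0,1],[0.013,-0.039,0,0,1],[0.013,-0.039,0,0,1],[0.013,-0.039,0,0,1],[0.013,-0.039,0,0,1],[0.015,-0.038,0,0,1]]}}

```text
t: 6.23
tcp_pos: [408.9, -52.0, 208.2]
ee_rot: [-3.141, 0.0, 0.435]
contact_force: [0.6, 0.1, -3.7]
gripper_width: 29.1
```

Request:
{"api": "carry_out", "payload": {"commands": [[0.018,-0.031,0,0,1],[0.018,-0.031,0,0,1],[0.018,-0.031,0,0,1],[0.018,-0.031,0,0,1],[0.018,-0.031,0,-7,1],[0,0,0,-7,1],[0,0,0,-7,1],[0,0,0,-7,1],[0,0,0,-7,1],[0,0,0,0,1]]}}

```text
t: 7.07
tcp_pos: [425.3, 125.0, 208.0]
ee_rot: [-3.141, 0.001, 1.051]
contact_force: [0.2, 0.3, -2.5]
gripper_width: 28.9
```

```bash
python3 tq.py 4; python3 go.py 420 190
```

```text
t 7.0667 F [ 0.24  0.26 -2.51] M [-0.082 -0.073 -0.043] M.x -0.104 M.y -0.035 tcp [425.3 125.  208. ] [-180.     0.    60.2] w 28.866417036241685 q [ 0.286  0.032 -0.441  1.099 -0.     0.806]
  r far-direction(-tool y) predicted M.x for heavy far -0.123
t 7.1167 F [ 0.21  0.07 -4.23] M [-0.059 -0.12  -0.035] M.x -0.134 M.y 0.009 tcp [425.4 124.9 208. ] [-180.     0.    59.9] w 29.206737668083452 q [ 0.285  0.032 -0.441  1.099 -0.     0.811]
  r far-direction(-tool y) predicted M.x for heavy far -0.123
tcp [425.4 124.9 208. ] yaw 59.91 tool dx,dy mm 53.6 -37.3 F [ 0.2  0.1 -4.2] M [-0.059 -0.12  -0.035] q [ 0.29  0.03 -0.44  1.1  -0.    0.81] w 29.2
```

View pics/w4.png

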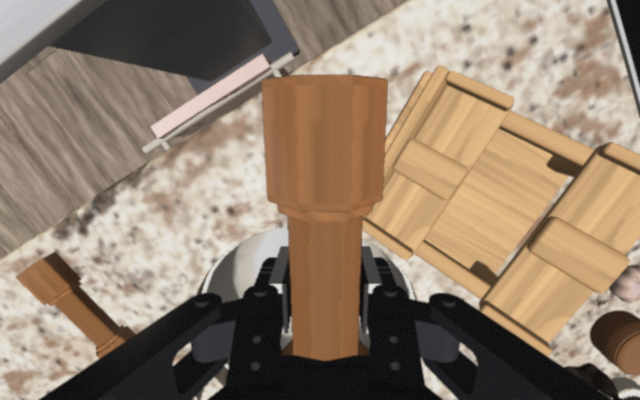

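The held muddler is level at (325,200), with the heavy end still reading far. The rack is at (510,200) in the wrist view. I fit its pose from this depth.

```bash
cat > rackw.py <<'E'
from h import *
from scipy.optimize import minimize
def load(n):
    if n in('top','side'): z=np.load(n+'0.npz'); c=env.get_calibration(n)
    else: z=np.load('w4.npz'); c=env.get_calibration('wrist')
    P=cloud(c,z['d']); Q=P[(z['d']>0)]
    return Q[(Q[:,2]>10)&(Q[:,2]<170)&(np.hypot(Q[:,0]-507,Q[:,1]-251)<150)]
def deckframe(Q,o,yaw):
    c,s=np.cos(yaw),np.sin(yaw);k,h=np.cos(np.pi/6),.5
    Rm=np.array([[c*k,-s,-c*h],[s*k,c,-s*h],[h,0,k]])
    return (Q-np.array(o))@Rm
for n in['wrist','top','side']:
    Q=load(n)
    if n=='wrist': # drop held muddler
        s=env.read_state(); Q=Q[np.hypot(Q[:,0]-s['tcp_pos'][0],Q[:,1]-s['tcp_pos'][1])>100] if False else Q[Q[:,2]<135]
    # surface model: expected z given deck x,y ; truncated abs residual
    def model(x,y):
        z=np.full(x.shape,np.nan)
        seat=((abs(x)>36)&(abs(x)<96)); a=abs(y)
        z[seat&(a<73)]=0; z[seat&(a<17)]=18
        return z
    def cost(p,full=False):
        D=deckframe(Q,[p[0],p[1],p[2]],p[3]); x,y,z=D.T
        seat=(abs(x)>36)&(abs(x)<96)
        m=np.where((abs(y)<17)|((abs(y)>73)&(abs(y)<90)),18.,0.); m=np.where((x<-96)&(x>-106)&(abs(y)<90),18.,m)
        valid=(seat&(abs(y)<90))|((x<-96)&(x>-106)&(abs(y)<90))
        r=np.minimum(abs(z-m),8.); 
        # points outside footprint lying near plane are penalised
        out=(~valid)&(abs(z-0)<6)
        return -(np.where(valid,8-r,0)).sum()+ (out*3).sum()
    best=None
    for dx in(-6,0,6):
        for dy in(-6,0,6):
            r=minimize(cost,[507+dx,251+dy,85,np.radians(31.5)],method='Nelder-Mead',options=dict(initial_simplex=np.array([[507+dx,251+dy,85,.55],[513+dx,251+dy,85,.55],[507+dx,257+dy,85,.55],[507+dx,251+dy,88,.55],[507+dx,251+dy,85,.58]]),xatol=.05,maxiter=600))
            if best is None or r.fun<best.fun: best=r
    p=best.x; print(n,len(Q),p[:3].round(1),np.degrees(p[3]).round(2),best.fun.round())
    D=deckframe(Q,p[:3],p[3])
    for lo,hi in((-94,-40),(40,94)):
        t=D[(D[:,0]>lo)&(D[:,0]<hi)]; print('  z vs y',[(int(b),np.median(t[(t[:,1]>=b)&(t[:,1]<b+5),2]).round(0) if ((t[:,1]>=b)&(t[:,1]<b+5)).sum()>4 else None) for b in range(-95,96,5)])
    t=D[(abs(abs(D[:,1])-45)<20)]; print('  z vs x',[(int(b),np.median(t[(t[:,0]>=b)&(t[:,0]<b+4),2]).round(0)) for b in range(-116,116,4) if ((t[:,0]>=b)&(t[:,0]<b+4)).sum()>4])
    c,s=np.cos(p[3]),np.sin(p[3])
    for y in(45,-45):
        print('  lane',y,(p[0]-17.9*c-y*s).round(1),(p[1]-17.9*s+y*c).round(1),p[2]-4+19)
E
python3 rackw.py
```

```text
wrist 34890 [507.5 249.3  83.8] 31.53 -198054.0
  z vs y [(-95, None), (-90, None), (-85, np.float64(17.0)), (-80, np.float64(18.0)), (-75, np.float64(7.0)), (-70, np.float64(0.0)), (-65, np.float64(0.0)), (-60, np.float64(0.0)), (-55, np.float64(0.0)), (-50, np.float64(0.0)), (-45, np.float64(0.0)), (-40, np.float64(0.0)), (-35, np.float64(0.0)), (-30, np.float64(0.0)), (-25, np.float64(0.0)), (-20, np.float64(2.0)), (-15, np.float64(18.0)), (-10, np.float64(18.0)), (-5, np.float64(18.0)), (0, np.float64(18.0)), (5, np.float64(18.0)), (10, np.float64(18.0)), (15, np.float64(14.0)), (20, np.float64(0.0)), (25, np.float64(0.0)), (30, np.float64(-0.0)), (35, np.float64(0.0)), (40, np.float64(0.0)), (45, np.float64(0.0)), (50, np.float64(0.0)), (55, np.float64(0.0)), (60, np.float64(0.0)), (65, np.float64(0.0)), (70, np.float64(8.0)), (75, np.float64(18.0)), (80, np.float64(17.0)), (85, None), (90, None), (95, None)]
  z vs y [(-95, None), (-90, None), (-85, np.float64(17.0)), (-80, np.float64(18.0)), (-75, np.float64(5.0)), (-70, np.float64(-0.0)), (-65, np.float64(0.0)), (-60, np.floa
[... 7449 characters left out ...]
, np.float64(-72.0)), (-16, np.float64(-76.0)), (-12, np.float64(-26.0)), (-8, np.float64(-27.0)), (-4, np.float64(-19.0)), (0, np.float64(-84.0)), (4, np.float64(-23.0)), (8, np.float64(-27.0)), (12, np.float64(-24.0)), (16, np.float64(-93.0)), (20, np.float64(-96.0)), (36, np.float64(-0.0)), (40, np.float64(-0.0)), (44, np.float64(0.0)), (48, np.float64(0.0)), (52, np.float64(0.0)), (56, np.float64(0.0)), (60, np.float64(1.0)), (64, np.float64(0.0)), (68, np.float64(1.0)), (72, np.float64(0.0)), (76, np.float64(1.0)), (80, np.float64(-0.0)), (84, np.float64(0.0)), (88, np.float64(0.0)), (92, np.float64(-2.0))]
  lane 45 469.0 279.1 99.25006342518972
  lane -45 515.8 202.3 99.25006342518972
```

```bash
python3 go.py 470.6 280
```

```text
tcp [425.4 124.9 208. ] yaw 59.91 tool dx,dy mm 156.9 -38.7 F [ 0.2  0.1 -4.2] M [-0.059 -0.12  -0.035] q [ 0.29  0.03 -0.44  1.1  -0.    0.81] w 29.2
```

Request:
{"api": "carry_out", "payload": {"commands": [[0.031,-0.008,0,0,1],[0.031,-0.008,0,0,1],[0.031,-0.008,0,0,1],[0.032,-0.008,0,0,1],[0.032,-0.007,0,0,1],[0,0,0,-7,1],[0,0,0,-7,1],[0,0,0,-7,1],[0,0,0,-7,1],[0,0,0,-7,1]]}}

```text
t: 7.95
tcp_pos: [469.9, 280.4, 207.9]
ee_rot: [-3.141, 0.0, 1.661]
contact_force: [-0.1, 0.5, -3.1]
gripper_width: 29.5
```

Request:
{"api": "carry_out", "payload": {"commands": [[0,0,0,-7,1],[0,0,0,-7,1],[0,0,0,-7,1],[0,0,0,-5.6,1],[0,0,0,0,1],[0,0,0,0,1],[0,0,0,0,1]]}}

```text
t: 8.53
tcp_pos: [469.9, 280.3, 208.2]
ee_rot: [-3.141, -0.0, 2.121]
contact_force: [-0.3, 0.5, -3.6]
gripper_width: 29.0
```

```bash
python3 go.py 470.6 280; python3 tq.py 5
```

```text
tcp [469.9 280.3 208.2] yaw 121.5 tool dx,dy mm -0.7 0.4 F [-0.3  0.5 -3.6] M [ 0.042 -0.153  0.013] q [ 0.54  0.23 -0.22  1.13  0.   -0.01] w 29.0
t 8.5333 F [-0.31  0.47 -3.65] M [ 0.042 -0.153  0.013] M.x -0.152 M.y -0.044 tcp [469.9 280.3 208.2] [-180.    -0.   121.5] w 29.032516557755102 q [ 0.538  0.225 -0.217  1.129  0.    -0.012]
  r far-direction(-tool y) predicted M.x for heavy far -0.123
t 8.5833 F [-0.38 -0.54 -3.78] M [ 0.022 -0.026 -0.01 ] M.x -0.034 M.y 0.006 tcp [469.9 280.4 208.2] [-180.    -0.   121.6] w 29.215896742292887 q [ 0.538  0.225 -0.217  1.129  0.    -0.013]
  r far-direction(-tool y) predicted M.x for heavy far -0.123
```

View pics/w5.png

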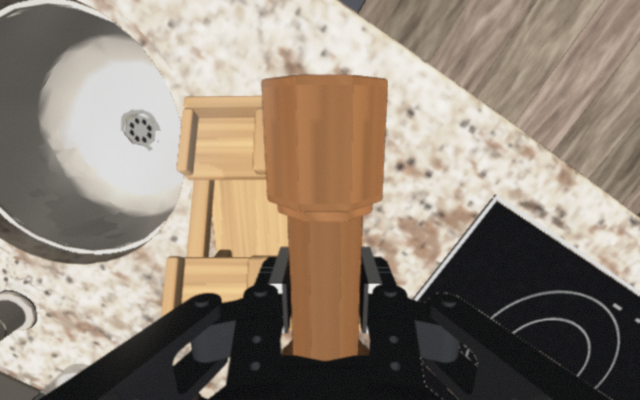

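Aligned with the left lane, heavy end (image top) at the low side. I lower it with a light grip so it can pivot.

Request:
{"api": "carry_out", "payload": {"commands": [[0,0,0.025,0,1],[0,0,0.03,0,1],[0,0,0.02,0,1],[0,0,0.006,0,1],[0,0,0.006,0,1],[0,0,0.006,0,1],[0,0,0.006,0,1]], "newtons": 20}}

```text
t: 9.17
tcp_pos: [468.2, 279.3, 109.5]
ee_rot: [-3.138, 0.0, 2.124]
contact_force: [-7.0, -4.1, 0.6]
gripper_width: 29.4
```

```bash
python3 tq.py 6
```

```text
t 9.1667 F [-7.02 -4.12  0.61] M [-0.566  0.856 -0.019] M.x 1.025 M.y -0.032 tcp [468.2 279.3 109.5] [-179.8    0.   121.7] w 29.40734332173154 q [ 0.538  0.295 -0.362  0.917 -0.    -0.015]
  r far-direction(-tool y) predicted M.x for heavy far -0.123
t 9.2167 F [-4.87 -2.24 -1.79] M [-0.329  0.576  0.034] M.x 0.663 M.y 0.022 tcp [468.2 279.3 108.5] [-179.8   -0.   121.7] w 28.957924331787495 q [ 0.538  0.296 -0.363  0.915 -0.    -0.015]
  r far-direction(-tool y) predicted M.x for heavy far -0.123
```

View pics/w6.png

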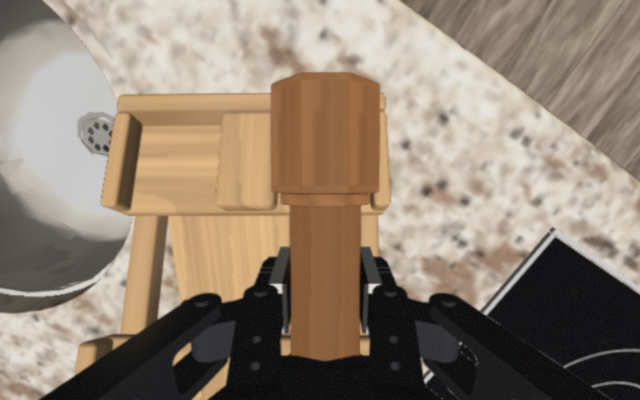

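Contact at the upper seat; it pivots under small forces. Continuing down.

Request:
{"api": "carry_out", "payload": {"commands": [[0,0,0.005,0,1],[0,0,0.005,0,1],[0,0,0.005,0,1],[0,0,0.004,0,1],[0,0,0,0,1]]}}

```text
t: 9.63
tcp_pos: [470.1, 280.5, 90.6]
ee_rot: [3.141, 0.0, 2.124]
contact_force: [-3.5, -1.8, 1.9]
gripper_width: 29.0
```

```bash
python3 tq.py 7
```

```text
t 9.6333 F [-3.46 -1.79  1.94] M [-0.179  0.219  0.   ] M.x 0.28 M.y -0.037 tcp [470.1 280.5  90.6] [180.    0.  121.7] w 28.956047043524983 q [ 0.538  0.314 -0.385  0.872 -0.    -0.016]
  r far-direction(-tool y) predicted M.x for heavy far -0.123
t 9.6833 F [-2.57 -2.4  -0.24] M [-0.163  0.274 -0.044] M.x 0.318 M.y 0.006 tcp [470.1 280.4  90.8] [180.    0.  121.7] w 28.825844653852 q [ 0.538  0.313 -0.384  0.873 -0.    -0.016]
  r far-direction(-tool y) predicted M.x for heavy far -0.123
```

View pics/w7.png

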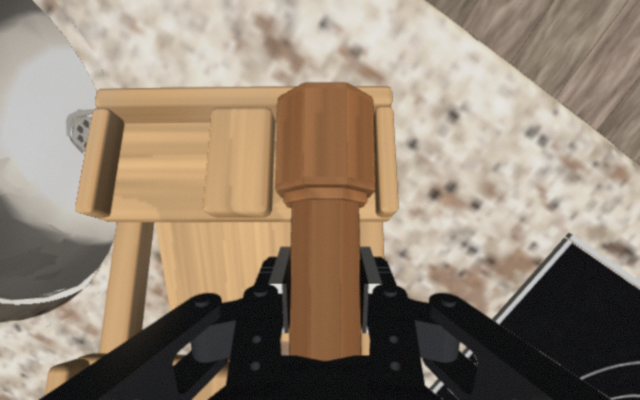

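Request:
{"api": "carry_out", "payload": {"commands": [[0,0,0.004,0,1],[0,0,0.003,0,1],[0,0,0.003,0,1],[0,0,0,0,1],[0,0,0,0,1]]}}

```text
t: 10.1
tcp_pos: [471.1, 281.1, 84.5]
ee_rot: [3.138, 0.0, 2.125]
contact_force: [-12.0, -7.9, 34.1]
gripper_width: 29.3
```

```bash
python3 tq.py 8
cat > axis.py <<'E'
from h import *
import sys
tag=sys.argv[1]; z=np.load(f'w{tag}.npz'); P=cloud(env.get_calibration('wrist'),z['d'])
o=np.array([507.3,249.6,84]); yaw=np.radians(31.5)
c,s=np.cos(yaw),np.sin(yaw);k,h=np.cos(np.pi/6),.5
Rm=np.array([[c*k,-s,-c*h],[s*k,c,-s*h],[h,0,k]])
D=(P-o)@Rm
for nm,y0 in(('L',45),('R',-45)):
  for lo in range(-110,110,8):
    m=(z['d']>0)&(abs(D[...,1]-y0)<28)&(D[...,0]>lo)&(D[...,0]<lo+8)&(D[...,2]>20)&(D[...,2]<110)
    if m.sum()>20: 
        q=D[m]; print(nm,lo,int(m.sum()),'ztop',np.percentile(q[:,2],95).round(1),'y',np.percentile(q[:,1],[2,98]).round(1))
  m=(z['d']>0)&(abs(D[...,1]-y0)<15)&(D[...,2]>30)&(D[...,2]<90)
  if m.sum(): print(nm,'min x',np.percentile(D[m][:,0],[0.3,1]).round(1))
E
python3 axis.py 8
```

```text
t 10.1 F [-11.96  -7.91  34.09] M [-1.238  2.084  0.028] M.x 2.423 M.y 0.044 tcp [471.1 281.1  84.5] [179.8   0.  121.8] w 29.310259954530437 q [ 0.538  0.319 -0.393  0.855 -0.    -0.016]
  r far-direction(-tool y) predicted M.x for heavy far -0.123
t 10.15 F [-10.72  -6.97  33.68] M [-1.236  2.114 -0.01 ] M.x 2.448 M.y 0.062 tcp [471.2 281.1  84.5] [179.8   0.  121.8] w 29.162226009560232 q [ 0.538  0.319 -0.393  0.855 -0.    -0.016]
  r far-direction(-tool y) predicted M.x for heavy far -0.123
L -94 220 ztop 44.5 y [25.  65.6]
L -86 1486 ztop 44.7 y [24.5 66. ]
L -78 1564 ztop 44.8 y [24.6 66. ]
L -70 1643 ztop 44.8 y [24.5 66. ]
L -62 1710 ztop 44.8 y [24.5 66.1]
L -54 1780 ztop 44.8 y [24.7 65.9]
L -46 2145 ztop 44.2 y [25.5 65.2]
L -38 1236 ztop 38.0 y [31.1 59.7]
L -30 1291 ztop 37.9 y [31.3 59.6]
L -22 1622 ztop 37.9 y [25.5 66.1]
L -14 2521 ztop 40.5 y [18.7 71.7]
L -6 3489 ztop 57.6 y [18.8 71.9]
L 2 5597 ztop 82.2 y [21.1 70.1]
L 10 9961 ztop 98.4 y [24.5 66.6]
L 18 2605 ztop 88.6 y [21.  70.4]
L min x [-86.8 -85.5]
R 18 40 ztop 90.7 y [-18.6 -17.1]
```

View pics/w8.png

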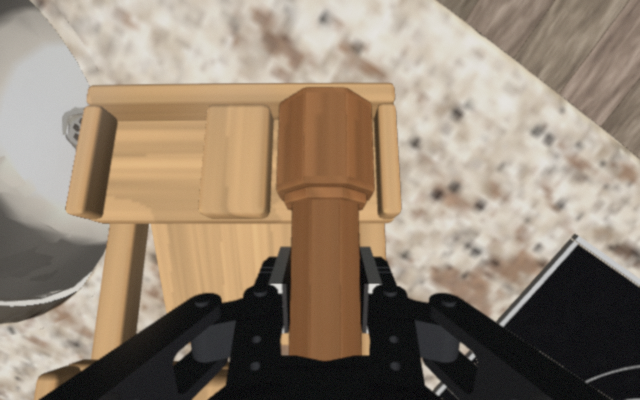

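Fully seated and flat on the deck: top at 44.8 mm along the head, y centre 45.3, low end about 8 mm from the lip. I unload it, ease it 4 mm toward the lip and release.

Request:
{"api": "carry_out", "payload": {"commands": [[0,0,-0.003,0,1],[0,-0.002,0.001,0,1],[0,-0.002,0.001,0,1],[0,0,0,0,1],[0,0,0,0,0.3],[0,0,0,0,0.3],[0,0,0,0,0.3],[0,0,0,0,0.3]]}}

```text
t: 10.82
tcp_pos: [466.3, 278.2, 80.8]
ee_rot: [-3.141, -0.0, 2.125]
contact_force: [0.1, -0.5, -0.2]
gripper_width: 59.6
```

Request:
{"api": "carry_out", "payload": {"commands": [[0,0,-0.01,0,0.3],[0,0,-0.02,0,0.3],[0,0,-0.03,0,0.3],[0,0,-0.035,0,0.3],[0,0,-0.035,0,0.3],[0,0,0,0,0.3],[0,0,0,0,0.3]]}}

```text
t: 11.4
tcp_pos: [468.2, 279.3, 214.3]
ee_rot: [3.136, 0.0, 2.125]
contact_force: [-0.4, 0.1, 0.4]
gripper_width: 59.6
```

```bash
python3 tq.py 9;python3 axis.py 9; python3 go.py 420 100
```

```text
t 11.4 F [-0.44  0.15  0.39] M [0.029 0.006 0.009] M.x -0.01 M.y 0.028 tcp [468.2 279.3 214.3] [179.7   0.  121.8] w 59.56333035272606 q [ 0.538  0.213 -0.217  1.135 -0.    -0.017]
  r far-direction(-tool y) predicted M.x for heavy far -0.123
t 11.45 F [-0.44  0.16 -0.78] M [-0.016  0.045 -0.033] M.x 0.047 M.y 0.01 tcp [467.  278.6 212.3] [179.9   0.  121.8] w 59.79271702863159 q [ 0.538  0.215 -0.22   1.134  0.    -0.017]
  r far-direction(-tool y) predicted M.x for heavy far -0.123
L -102 198 ztop 44.1 y [24.6 65.4]
L -94 428 ztop 44.1 y [24.7 66.1]
L -86 440 ztop 44.3 y [24.1 66.1]
L -78 455 ztop 44.2 y [24.2 66. ]
L -70 464 ztop 44.4 y [24.4 65.8]
L -62 607 ztop 44.0 y [24.3 66.2]
L -54 470 ztop 40.5 y [28.1 62.8]
L -46 325 ztop 37.0 y [30.7 59.9]
L -38 331 ztop 37.2 y [30.8 59.9]
L -30 341 ztop 37.1 y [31.  59.8]
L -22 350 ztop 37.2 y [31.2 59.7]
L -14 346 ztop 37.0 y [31.3 59.7]
L -6 362 ztop 37.1 y [31.5 59.7]
L 2 376 ztop 37.1 y [30.7 60.5]
L 10 389 ztop 37.1 y [30.9 60.4]
L 18 400 ztop 40.3 y [28.9 62.5]
L 26 559 ztop 44.0 y [25.2 66.2]
L 34 605 ztop 43.9 y [25.4 66.2]
L 42 630 ztop 43.9 y [24.8 66.8]
L 50 636 ztop 43.9 y [24.9 66.8]
L 58 665 ztop 43.9 y [25.1 66.7]
L 66 416 ztop 43.6 y [25.4 66.5]
L min x [-97.1 -95.9]
tcp [467.  278.6 212.3] yaw 121.78 tool dx,dy mm -127.1 -134.0 F [-0.4  0.2 -0.8] M [-0.016  0.045 -0.033] q [ 0.54  0.21 -0.22  1.13  0.   -0.02] w 59.8
```

View pics/w9.png

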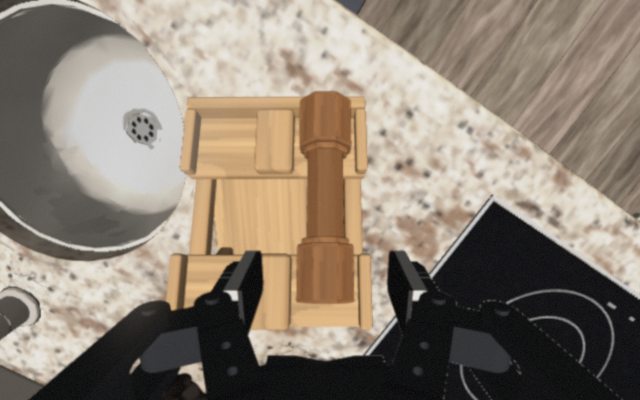

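The muddler lies in the left lane at (326,190), its low end on the lip. On to the second muddler.

```bash
python3 go.py 425 80; python3 go.py 485 -200
```

```text
tcp [467.  278.6 212.3] yaw 121.78 tool dx,dy mm -146.7 -140.3 F [-0.4  0.2 -0.8] M [-0.016  0.045 -0.033] q [ 0.54  0.21 -0.22  1.13  0.   -0.02] w 59.8
tcp [467.  278.6 212.3] yaw 121.78 tool dx,dy mm -416.4 -236.8 F [-0.4  0.2 -0.8] M [-0.016  0.045 -0.033] q [ 0.54  0.21 -0.22  1.13  0.   -0.02] w 59.8
```

Request:
{"api": "carry_out", "payload": {"commands": [[-0.0245,-0.0234,0,0,0],[-0.0245,-0.0234,0,0,0],[-0.0245,-0.0234,0,0,0],[-0.0245,-0.0234,0,0,0],[-0.0245,-0.0234,0,0,0],[-0.0245,-0.0234,0,0,0],[-0.034,-0.012,0,0,0],[-0.034,-0.012,0,0,0],[-0.034,-0.012,0,0,0],[-0.034,-0.012,0,0,0]]}}

```text
t: 12.28
tcp_pos: [454.1, -63.0, 209.9]
ee_rot: [-3.14, -0.002, 2.125]
contact_force: [1.1, 0.5, 0.8]
gripper_width: 85.7
```

Request:
{"api": "carry_out", "payload": {"commands": [[-0.034,-0.012,0,0,0],[-0.034,-0.012,0,0,0],[-0.034,-0.012,0,0,0],[-0.032,-0.012,0,0,0],[0,0,0,6.5,0],[0,0,0,6.5,0],[0,0,0,6.5,0],[0,0,0,6.5,0],[0,0,0,0,0],[0,0,0,0,0]]}}

```text
t: 13.12
tcp_pos: [484.3, -200.3, 210.0]
ee_rot: [-3.139, -0.001, 1.675]
contact_force: [-0.2, 0.5, -0.6]
gripper_width: 85.3
```

```bash
python3 mud.py 10
```

```text
t 13.1167 tcp [ 484.3 -200.3  210. ] yaw [-1.7987e+02 -7.0000e-02  9.5950e+01] q [-0.392  0.183 -0.265  1.125  0.    -0.496]
```

View pics/w10.png

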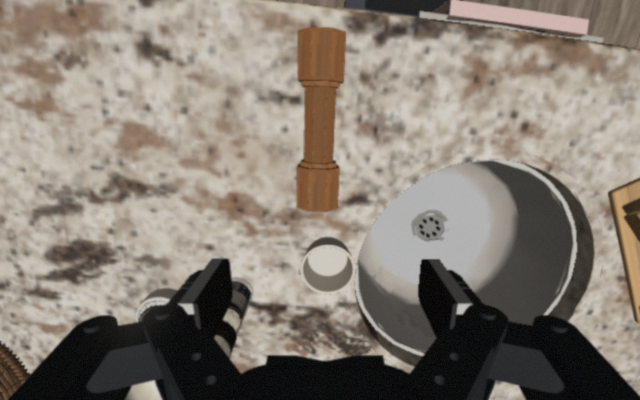

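The silhouette network missed it here, so I segment the muddler at (320,120) from depth.

```bash
cat > mud2.py <<'E'
from h import *
import sys
z=np.load(f'w{sys.argv[1]}.npz'); d=z['d']; P=cloud(env.get_calibration('wrist'),d); s=env.read_state()
m=(d>0)&(P[...,2]>12)&(P[...,2]<60)&(P[...,0]<560)
k,lab,st,ce=cv2.connectedComponentsWithStats(m.astype(np.uint8))
i=1+st[1:,4].argmax() if len(sys.argv)<4 else lab[int(sys.argv[3]),int(sys.argv[2])]
q=P[lab==i]; print('comp',ce[i].round(),st[i,4])
r=cv2.minAreaRect(q[:,:2].astype(np.float32)); w,h=r[1]; a=r[2] if w>h else r[2]+90
t=q[q[:,2]>36]; r2=cv2.minAreaRect(t[:,:2].astype(np.float32)); a2=r2[2] if r2[1][0]>r2[1][1] else r2[2]+90
print(np.round(r[0],1),np.round(r[1],1),a,'top',np.round(r2[0],1),np.round(r2[1],1),a2,'yaw',np.degrees(s['ee_rot'][2]))
mid=np.array(r[0]);y=s['ee_rot'][2];dl=mid-s['tcp_pos'][:2];print('tool',(dl@[np.cos(y),np.sin(y)]).round(1),(dl@[np.sin(y),-np.cos(y)]).round(1))
E
python3 mud2.py 10 320 120
```

```text
comp [319. 116.] 7084
[ 427.4 -212.8] [170.   44.1] 3.9610137939453125 top [ 427.5 -212.7] [169.6  35.1] 4.360265731811523 yaw 95.93216501559067
tool -6.5 -58.2
```

Request:
{"api": "carry_out", "payload": {"commands": [[-0.0035,-0.029,0,0,0],[-0.003,-0.029,0,0,0],[0,0,0.035,1.7,0],[0,0,0.04,0,0],[0,0,0.04,0,0],[0,0,0.04,0,0],[0,0,0.02,0,0],[0,0,0,0,0],[0,0,0,0,0]]}}

```text
t: 13.97
tcp_pos: [427.1, -212.4, 35.7]
ee_rot: [-3.139, -0.001, 1.643]
contact_force: [0.0, 0.2, 0.5]
gripper_width: 85.6
```

```bash
python3 go.py 427.4 -212.8; python3 tq.py 11
```

```text
tcp [ 427.1 -212.4   35.7] yaw 94.15 tool dx,dy mm -0.5 0.3 F [0.  0.2 0.5] M [-0.038 -0.035  0.035] q [-0.46  0.26 -0.61  0.7   0.   -0.53] w 85.6
t 13.9667 F [0.05 0.24 0.51] M [-0.038 -0.035  0.035] M.x -0.032 M.y -0.041 tcp [ 427.1 -212.4   35.7] [-1.799e+02 -1.000e-01  9.420e+01] w 85.60066827102325 q [-0.461  0.263 -0.606  0.705  0.    -0.534]
  r far-direction(-tool y) predicted M.x for heavy far -0.123
t 14.0167 F [ 0.43 -0.74  0.13] M [-0.051 -0.003 -0.016] M.x 0.001 M.y -0.051 tcp [ 428.6 -213.1   37.1] [180.    0.   94.1] w 85.38539126343109 q [-0.461  0.262 -0.604  0.705  0.    -0.534]
  r far-direction(-tool y) predicted M.x for heavy far -0.123
```

View pics/w11.png

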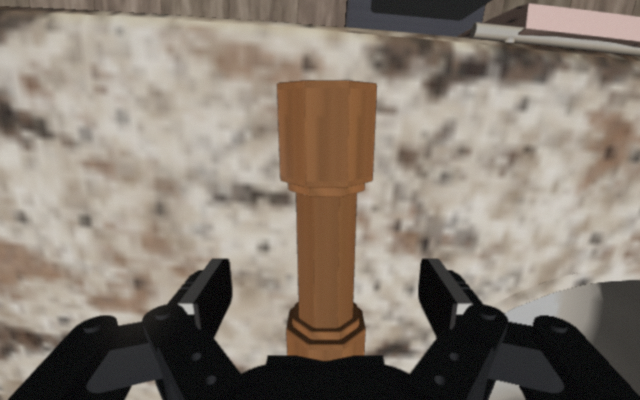

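The muddler's waist at (326,255) is centred between the fingers. Grasp and lift.

Request:
{"api": "carry_out", "payload": {"commands": [[0,0,0.015,0,0],[0,0,0.019,0,0],[0,0,0,0,0],[0,0,0,0,1],[0,0,0,0,1],[0,0,0,0,1],[0,0,0,0,1],[0,0,0,0,1],[0,0,0,0,1],[0,0,0,0,1]], "newtons": 50}}

```text
t: 14.85
tcp_pos: [428.9, -213.1, 3.5]
ee_rot: [3.14, 0.0, 1.642]
contact_force: [-1.2, 1.8, 8.2]
gripper_width: 29.5
```

Request:
{"api": "carry_out", "payload": {"commands": [[0,0,-0.01,0,1],[0,0,-0.03,0,1],[0,0,-0.03,0,1],[0,0,-0.03,0,1],[0,0,0,0,1],[0,0,0,0,1],[0,0,0,0,1],[0,0,0,0,1]]}}

```text
t: 15.52
tcp_pos: [426.7, -212.3, 100.9]
ee_rot: [-3.139, -0.001, 1.642]
contact_force: [-0.4, 0.4, -3.4]
gripper_width: 29.3
```

```bash
python3 tq.py 12; python3 tq.py 12b
```

```text
t 15.5167 F [-0.43  0.38 -3.39] M [ 0.031 -0.062 -0.033] M.x -0.064 M.y 0.027 tcp [ 426.7 -212.3  100.9] [-1.799e+02 -1.000e-01  9.410e+01] w 29.256524378777037 q [-0.462  0.184 -0.531  0.859 -0.    -0.533]
  r far-direction(-tool y) predicted M.x for heavy far -0.123
t 15.5667 F [-0.78 -0.45 -2.9 ] M [ 0.011 -0.07   0.024] M.x -0.071 M.y 0.006 tcp [ 426.7 -212.3  100.8] [-1.798e+02 -1.000e-01  9.410e+01] w 29.02833118626295 q [-0.462  0.184 -0.531  0.859  0.    -0.533]
  r far-direction(-tool y) predicted M.x for heavy far -0.123
t 15.5667 F [-0.78 -0.45 -2.9 ] M [ 0.011 -0.07   0.024] M.x -0.071 M.y 0.006 tcp [ 426.7 -212.3  100.8] [-1.798e+02 -1.000e-01  9.410e+01] w 29.02833118626295 q [-0.462  0.184 -0.531  0.859  0.    -0.533]
  r far-direction(-tool y) predicted M.x for heavy far -0.123
t 15.6167 F [-0.49  0.92 -3.42] M [-0.022 -0.114 -0.046] M.x -0.112 M.y -0.03 tcp [ 426.8 -212.3  100.8] [-1.798e+02 -1.000e-01  9.410e+01] w 28.967358817601593 q [-0.462  0.184 -0.531  0.859  0.    -0.533]
  r far-direction(-tool y) predicted M.x for heavy far -0.123
```

View pics/w12.png

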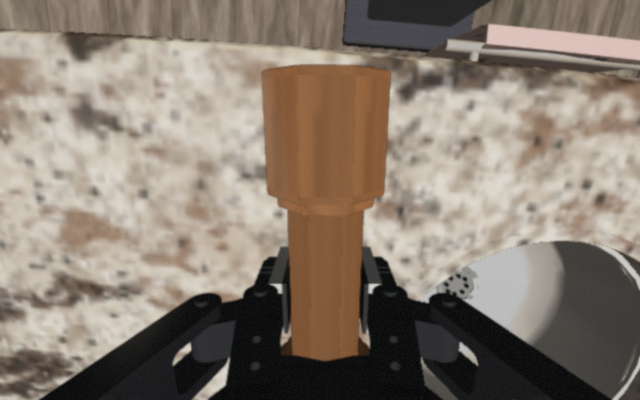

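The sign says heavy at the tool's −y end (towards the robot), but it is noisy. I average more readings.

```bash
cat > avg.py <<'E'
from h import *
L=[]
for i in range(20):
    env.capture('wrist'); s=env.read_state(); y=s['ee_rot'][2]; L.append([s['wrist_torque']@[np.cos(y),np.sin(y),0],s['wrist_torque']@[np.sin(y),-np.cos(y),0],s['contact_force'][2]])
L=np.array(L); print(L.mean(0).round(3),L.std(0).round(3),L[:,0].round(2))
E
python3 avg.py
```

```text
[-0.13  -0.007 -3.603] [0.024 0.022 0.632] [-0.1  -0.14 -0.16 -0.13 -0.16 -0.13 -0.11 -0.12 -0.16 -0.13 -0.15 -0.11
 -0.07 -0.15 -0.11 -0.13 -0.13 -0.17 -0.11 -0.14]
```

Mean −0.130 N·m over 20 readings, so the heavy end is at −y. That again means yaw 121.5, this time in the right lane.

Request:
{"api": "carry_out", "payload": {"commands": [[0,0,-0.035,0,1],[0,0,-0.035,0,1],[0,0,-0.038,0,1],[0,0,0,-6.85,1],[0,0,0,-6.85,1],[0,0,0,-6.85,1],[0,0,0,-6.85,1],[0,0,0,0,1],[0,0,0,0,1]]}}

```text
t: 17.37
tcp_pos: [428.0, -212.9, 210.3]
ee_rot: [3.142, -0.0, 2.117]
contact_force: [-0.3, -0.5, -4.2]
gripper_width: 29.3
```

```bash
python3 go.py 425 30; python3 go.py 517.7 203.2
```

```text
tcp [ 428.  -212.9  210.3] yaw 121.28 tool dx,dy mm 209.1 123.5 F [-0.3 -0.5 -4.2] M [ 0.104 -0.133  0.008] q [-0.46  0.1  -0.37  1.11  0.   -1.01] w 29.3
tcp [ 428.  -212.9  210.3] yaw 121.28 tool dx,dy mm 309.0 292.7 F [-0.3 -0.5 -4.2] M [ 0.104 -0.133  0.008] q [-0.46  0.1  -0.37  1.11  0.   -1.01] w 29.3
```

Request:
{"api": "carry_out", "payload": {"commands": [[0.0299,0.0176,0,0,1],[0.0299,0.0176,0,0,1],[0.0299,0.0176,0,0,1],[0.0299,0.0176,0,0,1],[0.0299,0.0176,0,0,1],[0.0299,0.0176,0,0,1],[0.0299,0.0176,0,0,1],[0.0166,0.0282,0,0,1],[0.0166,0.0282,0,0,1],[0.0166,0.0282,0,0,1]]}}

```text
t: 18.2
tcp_pos: [470.3, 118.3, 210.5]
ee_rot: [3.141, 0.0, 2.117]
contact_force: [0.6, -0.6, -2.3]
gripper_width: 28.9
```

Request:
{"api": "carry_out", "payload": {"commands": [[0.0166,0.0282,0,0,1],[0.0166,0.0282,0,0,1],[0.0166,0.0282,0,-0.2,1],[0,0,0,0,1],[0,0,0,0,1],[0,0,0,0,1]]}}

```text
t: 18.7
tcp_pos: [515.6, 202.9, 209.8]
ee_rot: [-3.14, 0.0, 2.122]
contact_force: [-0.6, -0.5, -3.8]
gripper_width: 29.3
```

```bash
python3 tq.py 13; python3 go.py 517.7 203.2
```

```text
t 18.7 F [-0.63 -0.54 -3.78] M [ 0.053 -0.12  -0.008] M.x -0.13 M.y -0.018 tcp [515.6 202.9 209.8] [-179.9    0.   121.6] w 29.277000956818444 q [ 0.375  0.238 -0.196  1.138 -0.    -0.176]
  r far-direction(-tool y) predicted M.x for heavy far -0.123
t 18.75 F [-0.64 -0.03 -4.15] M [ 0.095 -0.102 -0.033] M.x -0.137 M.y 0.028 tcp [515.6 202.4 210. ] [-179.9    0.   121.6] w 28.924389701652956 q [ 0.374  0.237 -0.197  1.138 -0.    -0.177]
  r far-direction(-tool y) predicted M.x for heavy far -0.123
tcp [515.6 202.4 210. ] yaw 121.57 tool dx,dy mm -0.5 2.2 F [-0.6 -0.  -4.2] M [ 0.095 -0.102 -0.033] q [ 0.37  0.24 -0.2   1.14 -0.   -0.18] w 28.9
```

View pics/w13.png

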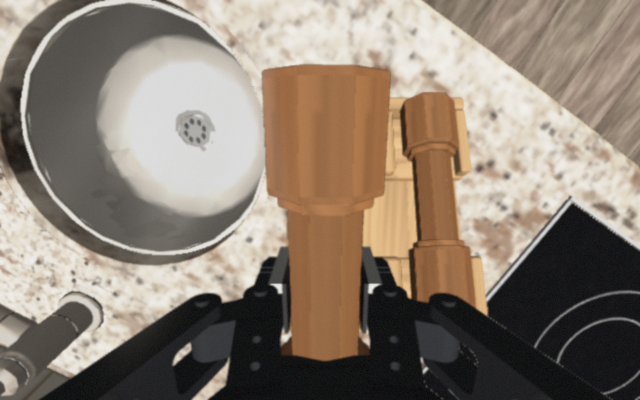

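Above the right lane, the other muddler undisturbed at (435,190). Lowering.

Request:
{"api": "carry_out", "payload": {"commands": [[-0.0005,0.002,0.025,0,1],[0,0,0.03,0,1],[0,0,0.02,0,1],[0,0,0.006,0,1],[0,0,0.006,0,1],[0,0,0.006,0,1],[0,0,0.006,0,1],[0,0,0,0,1]], "newtons": 20}}

```text
t: 19.42
tcp_pos: [516.1, 201.8, 111.2]
ee_rot: [-3.138, 0.0, 2.122]
contact_force: [-4.5, -2.8, -0.4]
gripper_width: 28.8
```

Request:
{"api": "carry_out", "payload": {"commands": [[0,0,0.005,0,1],[0,0,0.005,0,1],[0,0,0.005,0,1],[0,0,0.004,0,1],[0,0,0.003,0,1],[0,0,0,0,1]]}}

```text
t: 19.92
tcp_pos: [518.1, 203.0, 89.9]
ee_rot: [-3.142, 0.001, 2.122]
contact_force: [-5.0, -3.5, -0.4]
gripper_width: 29.2
```

```bash
python3 tq.py 14; python3 axis.py 14
```

```text
t 19.9167 F [-4.96 -3.53 -0.43] M [-0.42   0.309 -0.107] M.x 0.483 M.y -0.196 tcp [518.1 203.   89.9] [-180.     0.   121.6] w 29.238478775018308 q [ 0.374  0.33  -0.363  0.878 -0.001 -0.178]
  r far-direction(-tool y) predicted M.x for heavy far -0.123
t 19.9667 F [-3.61 -4.08  0.44] M [-0.519  0.381 -0.156] M.x 0.596 M.y -0.242 tcp [518.1 203.   90. ] [-180.     0.   121.6] w 28.870848241825225 q [ 0.374  0.33  -0.363  0.878 -0.001 -0.178]
  r far-direction(-tool y) predicted M.x for heavy far -0.123
L -102 320 ztop 44.6 y [23.1 61.7]
L -94 1440 ztop 44.8 y [23.  62.1]
L -86 1500 ztop 44.9 y [23.  61.9]
L -78 1554 ztop 44.9 y [23.1 62.4]
L -70 1611 ztop 45.0 y [23.1 62.1]
L -62 1676 ztop 45.0 y [23.  62.2]
L -54 2041 ztop 44.0 y [24.1 62.6]
L -46 1201 ztop 38.0 y [30.2 57.4]
L -38 1241 ztop 37.9 y [30.3 57.5]
L -30 1291 ztop 38.1 y [30.4 56.6]
L -22 1339 ztop 38.0 y [30.4 57.8]
L -14 1366 ztop 38.1 y [30.6 57.7]
L -6 1426 ztop 38.0 y [30.4 57.3]
L 2 1488 ztop 38.0 y [30.4 57.6]
L 10 1432 ztop 38.1 y [30.7 58. ]
L 18 1109 ztop 41.7 y [17.5 61. ]
L 26 691 ztop 44.8 y [44.5 66. ]
L 34 101 ztop 44.7 y [53.5 67.1]
L min x [-95.5 -94.4]
R -94 116 ztop 57.6 y [-66.6 -24.2]
R -86 1709 ztop 57.9 y [-66.4 -25.2]
R -78 1767 ztop 57.3 y [-66.3 -25. ]
R -70 1843 ztop 56.7 y [-66.6 -25. ]
R -62 1877 ztop 56.0 y [-66.2 -25.1]
R -54 1963 ztop 55.4 y [-66.5 -24.9]
R -46 2328 ztop 54.3 y [-65.4 -26. ]
R -38 1315 ztop 47.1 y [-59.7 -31.6]
R -30 1359 ztop 46.4 y [-59.9 -31.3]
R -22 1605 ztop 45.7 y [-65.3 -25.8]
R -14 2392 ztop 44.9 y [-71.7 -18.9]
R -6 3180 ztop 59.5 y [-71.8 -18.5]
R 2 4903 ztop 83.2 y [-70.9 -19.7]
R 10 8178 ztop 97.7 y [-67.4 -23.6]
R 18 6151 ztop 103.9 y [-66.1 -24.7]
R min x [-86.  -84.9]
```

View pics/w14.png

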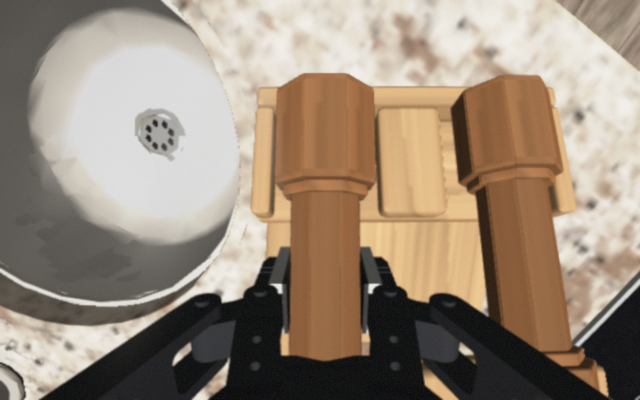

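Tilted about 5° off the deck still; continue a few mm.

Request:
{"api": "carry_out", "payload": {"commands": [[0,0,0.003,0,1],[0,0,0.002,0,1],[0,0,0.002,0,1],[0,0,0,0,1],[0,0,0,0,1]]}}

```text
t: 20.38
tcp_pos: [519.1, 203.8, 83.1]
ee_rot: [3.14, 0.001, 2.123]
contact_force: [-2.0, -3.2, 4.5]
gripper_width: 29.2
```

```bash
python3 tq.py 15; python3 axis.py 15 | grep R
```

```text
t 20.3833 F [-2.02 -3.17  4.45] M [-0.476 -0.025 -0.128] M.x 0.228 M.y -0.419 tcp [519.1 203.8  83.1] [1.799e+02 1.000e-01 1.216e+02] w 29.178412437726486 q [ 0.374  0.337 -0.37   0.862 -0.001 -0.178]
  r far-direction(-tool y) predicted M.x for heavy far -0.123
t 20.4333 F [-1.07 -4.17  5.87] M [-0.506 -0.021 -0.12 ] M.x 0.248 M.y -0.442 tcp [519.2 203.8  83.1] [1.799e+02 1.000e-01 1.216e+02] w 28.855610211144025 q [ 0.374  0.337 -0.37   0.862 -0.001 -0.178]
  r far-direction(-tool y) predicted M.x for heavy far -0.123
R -94 830 ztop 44.4 y [-66.1 -25. ]
R -86 1512 ztop 44.5 y [-66.4 -24.8]
R -78 1590 ztop 44.6 y [-66.3 -24.9]
R -70 1663 ztop 44.6 y [-66.3 -24.7]
R -62 1734 ztop 44.5 y [-66.3 -25. ]
R -54 2129 ztop 44.5 y [-66.1 -24.8]
R -46 1626 ztop 40.7 y [-62.5 -28.4]
R -38 1259 ztop 37.6 y [-59.8 -31.4]
R -30 1303 ztop 37.7 y [-59.5 -31.4]
R -22 1618 ztop 37.6 y [-65.  -25.6]
R -14 2532 ztop 39.0 y [-71.7 -18.4]
R -6 3554 ztop 56.0 y [-71.9 -18.4]
R 2 5622 ztop 80.8 y [-69.7 -20.9]
R 10 9990 ztop 96.9 y [-66.3 -24.3]
R 18 2481 ztop 87.0 y [-70.1 -20.4]
R min x [-90.2 -88.9]
```

Flat in the right lane (top 44.5 along the head, y centre −45.5). Small lateral moment, so I open only slightly first.

Request:
{"api": "carry_out", "payload": {"commands": [[0,0,0,0,0.5],[0,0,0,0,0.5],[0,0,0,0,0.5],[0,0,0,0,0.5],[0,0,0,0,0.5]]}}

```text
t: 20.85
tcp_pos: [518.1, 204.0, 82.2]
ee_rot: [-3.142, -0.0, 2.124]
contact_force: [-0.5, -0.5, 0.7]
gripper_width: 42.6
```

```bash
python3 tq.py 16; python3 axis.py 16 | grep -E "min|-62|-70"
```

```text
t 20.85 F [-0.5  -0.45  0.67] M [0.034 0.01  0.002] M.x -0.01 M.y 0.034 tcp [518.1 204.   82.2] [-180.    -0.   121.7] w 42.63002959942634 q [ 0.375  0.338 -0.371  0.861  0.    -0.178]
  r far-direction(-tool y) predicted M.x for heavy far -0.123
t 20.9 F [-0.94 -0.05  0.58] M [-0.025 -0.042 -0.045] M.x -0.022 M.y -0.044 tcp [518.1 203.9  82.2] [-180.    -0.   121.7] w 42.379173521631365 q [ 0.375  0.338 -0.371  0.861  0.    -0.178]
  r far-direction(-tool y) predicted M.x for heavy far -0.123
L -70 1782 ztop 44.9 y [23.1 58.9]
L -62 1872 ztop 44.9 y [23.1 61.3]
L min x [-95.6 -94.5]
R -70 1674 ztop 44.6 y [-66.4 -25.1]
R -62 1749 ztop 44.6 y [-66.4 -24.9]
R min x [-95.  -93.6]
```

View pics/w16.png

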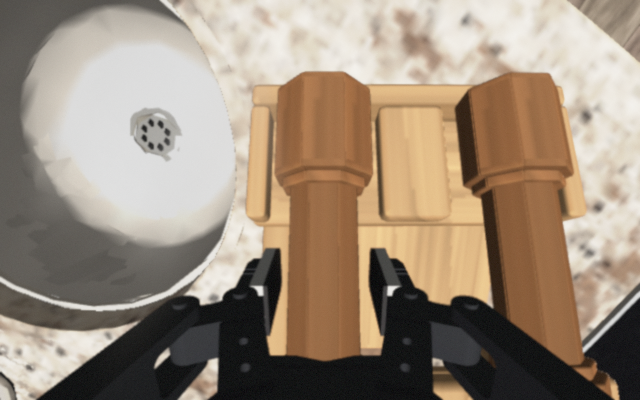

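Both lie against the lip with the fingers free. I retreat along the deck normal (up, and back toward the robot), so the fingers pass the waist and not the head.

Request:
{"api": "carry_out", "payload": {"commands": [[0,-0.005,-0.0087,0,0.46],[0,-0.01,-0.0173,0,0.46],[0,-0.015,-0.026,0,0.46],[0,-0.015,-0.03,0,0.46],[0,-0.01,-0.035,0,0.46],[0,-0.01,-0.03,0,0.46],[0,0,0,0,0.46],[0,0,0,0,0.46]]}}

```text
t: 21.57
tcp_pos: [463.7, 169.9, 231.9]
ee_rot: [3.137, 0.001, 2.123]
contact_force: [-0.3, -0.3, -0.4]
gripper_width: 46.0
```

```bash
python3 tq.py 17; python3 axis.py 17
python3 - <<'E'
from h import *
for n in['top','side']:
    im,d=env.capture(n); cv2.imwrite(f'pics/{n}1.png',im[...,::-1]); P=cloud(env.get_calibration(n),d)
    z=np.load(n+'0.npz'); P0=cloud(env.get_calibration(n),z['d'])
    for nm,c,r in(('ramekin',(579,-187),50),('jar',(637,-294),40),('timer',(672,-376),42)):
        o=[]
        for Q,dd in((P0,z['d']),(P,d)):
            m=(dd>0)&(Q[...,2]>12)&(Q[...,2]<130)&(np.hypot(Q[...,0]-c[0],Q[...,1]-c[1])<r); o.append((Q[m].mean(0).round(1),int(m.sum())))
        print(n,nm,o)
E
```

```text
t 21.5667 F [-0.33 -0.26 -0.37] M [-0.014 -0.012 -0.011] M.x -0.003 M.y -0.018 tcp [463.7 169.9 231.9] [1.797e+02 1.000e-01 1.217e+02] w 45.96279705126172 q [ 0.351  0.11  -0.3    1.156  0.    -0.202]
  r far-direction(-tool y) predicted M.x for heavy far -0.123
t 21.6167 F [-1.62 -0.39 -0.99] M [-0.018  0.002 -0.022] M.x 0.011 M.y -0.015 tcp [463.1 169.7 230.2] [179.9   0.  121.7] w 46.08785948538844 q [ 0.351  0.112 -0.302  1.155  0.    -0.202]
  r far-direction(-tool y) predicted M.x for heavy far -0.123
L -102 184 ztop 44.0 y [23.6 65.7]
L -94 378 ztop 44.2 y [23.7 66. ]
L -86 384 ztop 44.3 y [23.6 65.8]
L -78 394 ztop 44.2 y [23.6 65.9]
L -70 394 ztop 44.1 y [23.7 65.9]
L -62 464 ztop 44.0 y [23.7 66.3]
L -54 359 ztop 40.1 y [27.3 62.3]
L -46 278 ztop 37.3 y [30.8 59.7]
L -38 287 ztop 37.3 y [31.  59.3]
L -30 295 ztop 37.1 y [30.9 59.7]
L -22 296 ztop 37.1 y [31.  59.8]
L -14 297 ztop 37.0 y [30.9 59.7]
L -6 295 ztop 36.9 y [31.8 59.7]
L 2 259 ztop 37.0 y [35.1 60.2]
L 10 212 ztop 37.1 y [37.6 60.3]
L 18 132 ztop 39.7 y [43.2 62.6]
L 26 97 ztop 43.4 y [49.6 66.7]
L min x [-97.6 
[... 659 characters left out ...]
top 43.6 y [-65.6 -24.1]
R 50 500 ztop 43.5 y [-65.4 -24.3]
R 58 507 ztop 43.5 y [-66.1 -24.4]
R 66 382 ztop 43.3 y [-65.9 -24.4]
R min x [-272.4 -267.8]
top ramekin [(array([ 584.9, -189.6,   29.8]), 141), (array([ 584.9, -189.6,   29.8]), 143)]
top jar [(array([ 632. , -289.7,   82.5]), 304), (array([ 632.1, -289.7,   82.7]), 303)]
top timer [(array([ 674.4, -376.7,   32.5]), 413), (array([ 674.4, -376.6,   32.5]), 414)]
side ramekin [(array([ 578.5, -187.5,   25.6]), 222), (array([ 577.9, -187.4,   25.6]), 218)]
side jar [(array([ 631.6, -282.3,   66.1]), 333), (array([ 631.8, -282.4,   66.6]), 330)]
side timer [(array([ 666. , -372.3,   29. ]), 68), (array([ 665.3, -372.1,   30.5]), 66)]
```

View pics/w17.png

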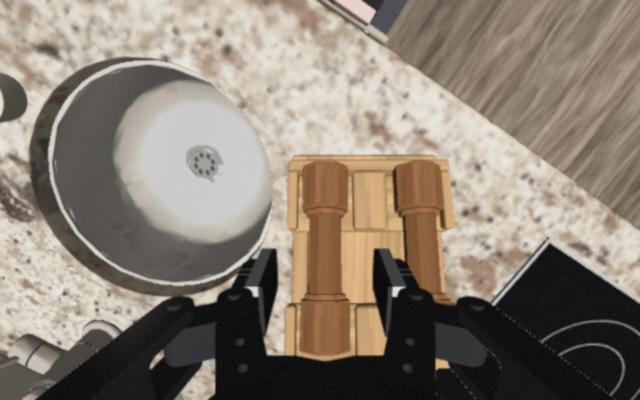

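View pics/side1.png

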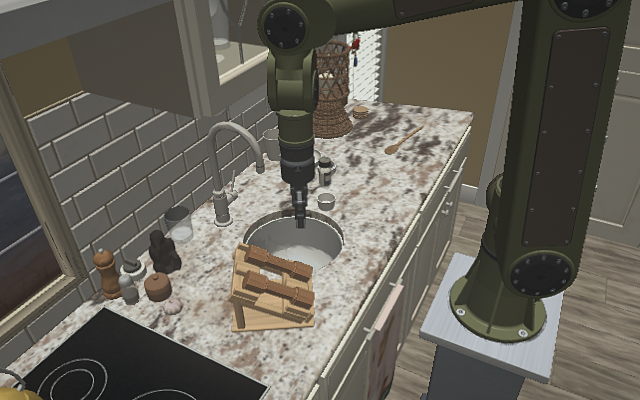

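Both muddlers lie flat in their lanes, at (280,262) and (280,290) in the side view. The gripper is clear and the bystanders have not moved.

```bash
python3 -c "
from bench import env
print(env.read_state()['contact_force'],env.read_state()['t']); print(env.hand_in())"
```

```text
[ 0.12440825  1.00020299 -0.04121791] 21.7167
the job is handed in; nothing more can be done
None
```

Both muddlers are lying in the rack, one in each lane, with the heavy end at the low side by the foot lip. The job was handed in at 21.7 s.

- **Heavy ends:** I lifted each by its waist and read the wrist moment about the jaw axis.
  - The first, from the right of the worktop, read about −0.13 N·m on average, but its readings were noisy, between −0.03 and −0.19, always the same sign. It went in the left lane.
  - The second read a steady −0.13 N·m averaged over 20 readings. It went in the right lane.
- **Placing:** I let each one pivot onto the slope in a light grip, then released it. Each slid the last few millimetres to the lip.
- **Last checks:** Depth shows both flat on the deck and centred in their lanes (y about +45 and −45 mm), with the low ends at the lip. The gripper was clear, with no contact force above noise. The ramekin, spice jar and timer were within 1 mm of where they started.
- **What went wrong or disagreed:**
  - The trained network missed a muddler in two wrist pictures, so I took the second one's position from depth instead.
  - Seating the first one pressed it down with about 34 N before I backed off.
  - A small sideways moment while seating the second disappeared on release.

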